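# Dock the vial rack in the reader

## Robot

A 6-joint arm with a two-finger parallel gripper is mounted at the origin on the work surface. World frame = base frame: x ahead of the robot, y to its left, z up, the work surface at z = 0. Lengths are in mm, angles in rad, forces in N, time in s.
With the tool pointing down it reaches from about 275 to 1000 mm from the base axis. Payload 8.4 kg.
Tool frame: the origin (TCP) lies at the centre of the arm's flange, where the gripper is bolted on; the fingertips stand 173 mm ahead of it and the grasp point (between the pads) lies 155 mm ahead of it; z points along the fingers, y is the direction in which the jaws open and shut (so a half turn about z gives the same grasp; the last joint's range is limited). The gripper opens to 85 mm and grips with 20 to 120 N. Pads are 22 mm wide; open, the fingers measure 114 mm over their backs; the gripper's body (76 mm by 85 mm) begins 54 mm behind the grasp point. The pads swing forward as they close: fully open they stand 13 mm farther back than shut.
Start: joints at [-1.317, 0.353, 1.633, -0, 1.155, -0.002], TCP at [158.136, -604.667, 404.681] pointing down, gripper open.
Joint ranges: [-2.63, 2.63], [-0.92, 2.1], [0.06, 2.66], [-1.3, 4.44], [0, 2.69], [-3.02, 3.02]. Speed limits (rad/s): [2.22, 2.22, 2.79, 3.14, 3.14, 3.14].

## Interface

Orientations are given as [roll, pitch, yaw] about the fixed x, y, z axes, in that order (R = Rz(yaw) Ry(pitch) Rx(roll)).
In Python, from rig import sense, grab_frame, camera_model, sign_off gives the robot as it stands. The module is installed in compiled form; this text tells all that it offers.
- The arm moves only by the tool step_arm, never from a script. Its argument "commands" is a list of rows, each a list of 3 entries, a list of its own where there are three numbers: the shift along the tool's x, y, z in mm, then the turn about the tool's z in rad, then the opening, from 0 (shut) to 1 (fully open). A call has 1 to 20 rows; each row shifts and turns the pose as measured when the row begins, along the tool's axes as they then stand; what a row does not reach is not made up. A row lasts 1/8 s, in which the tool goes at most 62.5 mm and 10.7 degrees, less where a joint would pass 70% of its speed; a pose out of reach is approached as far as the arm can. A call with a gripper value outside its range is refused whole. The fingers move at their own pace and stop on an object; "force" is the grip in N (left out, the last holds). Time passes only in rows, so rows that do not move let the fingers close. It gives the time, the measured TCP pose, the force and the opening at its end, in the units of the state.
- sense(): the state, without advancing time (a new reading comes with each control period).
- grab_frame(name): name is "side" or "top" or "wrist"; returns the picture (384x512x3 uint8, blue, green, red); there is no depth.
- camera_model(name): a dict with "fx", "fy", "cx", "cy" (pixels), "R" (3x3) and "t" (3): a world point X has camera coordinates R X + t. Camera axes: x right, y down, z forward; pixel columns grow to the right and rows downward; lengths in mm; the calibration is good to about 2 mm. The wrist camera is an equidistant fisheye: a pixel r from the principal point sees the ray r / f radians off the axis. A picture is of the moment at which its call begins: read the wrist's pose just before it. camera_model takes no time and is no camera call; for the wrist camera it gives the pose at the moment of the call.
- sign_off(): hands the job in, once; it reports no verdict.
The state is a dict: "clock": time; "qpos": joint angles; "qvel": joint speeds; "joint_efforts": joint torques, N m; "eef_pos": TCP position; "tcp_rot": TCP orientation; "contact_force": force on the tool from outside, world axes, zero at the start; "wrist_torque": the same for the moment, N m; "opening": opening from 0.0 (shut) to 1.0 (fully open).
Only numpy, scipy, OpenCV 4.12 (cv2) and the standard library are available. Lean on these libraries where they do the work, as an engineer would, in place of code of your own. Each camera call takes 0.05 s, during which the arm holds its last target. There are 200 camera calls.

## Task

Push the blue vial rack along the bench until its long side lies flat against the reader's aluminium rail and one end sits against the red stop, touching both. Only push it: do not lift or tip the rack, keep the fingers off the vials so that they stay standing in it, and leave the other things on the bench where they are. Then take the hand away.

Things in the scene. Friction and masses are not known exactly. Their poses are not given: they have to be found in the camera images.
- rack: Loose blue plastic vial rack, a rectangular block 87 mm (its x) by 126 mm (its y, the long way) by 30 mm high, standing on the bench. Origin: centre of its underside, on the bench. 0.3 to 0.5 kg loaded; sliding it takes up to about 15 N at first, and it turns if pushed off-centre. Eight vials stand loose in the wells around its middle and rise 20 mm above its top.
- reader: Fixed vial reader. Origin: on the bench, in the middle of the front face of its straight aluminium rail. Its x axis points from the rail away from the robot (level, square to the rail face), its y axis runs along the rail, z up. The rail is 400 mm long, 30 mm high; a white deck 24 mm high and 70 mm deep lies behind it. The rack belongs in front of the rail (on the -x side), its long side along it, between the two stops.
- stop_red: Fixed red stop, a block 60 mm (along reader x) by 30 mm (along reader y) by 30 mm high, standing in front of the rail and touching it. Origin: centre of its underside, axes as the reader's. It stands at one end of the rail, 185 mm from the rail's middle; which end varies, the white stop being at the other. The rack's end goes against its face that looks to the middle of the rail.
- stop_white: Fixed white stop of the same size at the other end of the rail; not the one wanted. Origin: centre of its underside. The clear length of rail between the stops is 340 mm, so 214 mm are left between the docked rack and this stop.
- vial_0: Loose white vial with a blue cap, 15 mm in diameter, 46 mm tall, 12 g, standing in a well of the rack on its 3 mm floor. Origin: centre of its underside, z along it.
- vial_1: Loose white vial with a blue cap, 15 mm in diameter, 46 mm tall, 12 g, standing in a well of the rack on its 3 mm floor. Origin: centre of its underside, z along it.
- vial_2: Loose white vial with a blue cap, 15 mm in diameter, 46 mm tall, 12 g, standing in a well of the rack on its 3 mm floor. Origin: centre of its underside, z along it.
- vial_3: Loose white vial with a blue cap, 15 mm in diameter, 46 mm tall, 12 g, standing in a well of the rack on its 3 mm floor. Origin: centre of its underside, z along it.
- vial_4: Loose white vial with a blue cap, 15 mm in diameter, 46 mm tall, 12 g, standing in a well of the rack on its 3 mm floor. Origin: centre of its underside, z along it.
- vial_5: Loose white vial with a blue cap, 15 mm in diameter, 46 mm tall, 12 g, standing in a well of the rack on its 3 mm floor. Origin: centre of its underside, z along it.
- vial_6: Loose white vial with a blue cap, 15 mm in diameter, 46 mm tall, 12 g, standing in a well of the rack on its 3 mm floor. Origin: centre of its underside, z along it.
- vial_7: Loose white vial with a blue cap, 15 mm in diameter, 46 mm tall, 12 g, standing in a well of the rack on its 3 mm floor. Origin: centre of its underside, z along it.
- stray_vial: Loose vial of the same kind standing by itself on the bench (15 mm in diameter, 46 mm tall). Origin: centre of its underside. Leave it alone.
- amber_bottle: Loose amber bottle, 60 mm in diameter, 110 mm tall. Origin: centre of its underside. Leave it alone.
- cap_tub: Clear open tub of caps, 110 by 140 by 70 mm high. Origin: centre of its underside. Leave it alone.
- crimper: Black hand crimper standing on end, 56 mm in diameter, 139 mm tall. Origin: centre of its underside. Leave it alone.
- beaker: White beaker, 68 mm in diameter, 85 mm tall. Origin: centre of its underside. Leave it alone.

How it is judged (in metres and radians):
At the end, for the whole second after the job is handed in: The rack stands flat on the bench, its long side against the rail (gap at its middle under 4 mm, square to the rail within 0.04 rad) and its end against the red stop (gap under 4 mm), between the two stops, at rest, with all eight vials upright in their wells (x of rack in the frame of reader between -0.0475 and -0.0405 m and angle between the x axis of rack and the x axis of reader, either way round below 0.04 rad and (y of rack in the frame of stop_red between 0.075 and 0.082 m or y of rack in the frame of stop_red between -0.082 and -0.075 m) and y of rack in the frame of reader between -0.15 and 0.15 m and height (world z) of rack below 0.003 m and angle between rack's own z axis and vertical below 0.05 rad and linear speed of rack below 0.02 m/s and angle between each of vial_0, vial_1, vial_2, vial_3, vial_4, vial_5, vial_6, vial_7's own z axis and vertical below 0.25 rad and height (world z) of each of vial_0, vial_1, vial_2, vial_3, vial_4, vial_5, vial_6, vial_7 below 0.012 m); the robot touches nothing.
It fails at once if the rack is lifted or tipped (height (world z) of rack above 0.008 m or angle between rack's own z axis and vertical above 0.12 rad).
It fails at once if a vial is lifted out of its well or tipped over (height (world z) of any of vial_0, vial_1, vial_2, vial_3, vial_4, vial_5, vial_6, vial_7 above 0.018 m or angle between any of vial_0, vial_1, vial_2, vial_3, vial_4, vial_5, vial_6, vial_7's own z axis and vertical above 0.35 rad).
It fails at once if the fingers push on a vial in the rack (contact force between the fingers and vial_0 above 2 N or contact force between the fingers and vial_1 above 2 N or contact force between the fingers and vial_2 above 2 N or contact force between the fingers and vial_3 above 2 N or contact force between the fingers and vial_4 above 2 N or contact force between the fingers and vial_5 above 2 N or contact force between the fingers and vial_6 above 2 N or contact force between the fingers and vial_7 above 2 N).
It fails at once if another thing on the bench is moved more than 15 mm or tipped (distance of any of stray_vial, amber_bottle, cap_tub, crimper, beaker from where it was at the start of the episode above 0.015 m or angle between any of stray_vial, amber_bottle, cap_tub, crimper, beaker's own z axis and vertical above 0.3 rad).
It also fails if it takes over 54 s, if anything falls off the work surface, if the arm or the gripper's body presses on something with over 40 N, if the wrist force passes 120 N, or if a joint passes its speed limit or range.

## Working session

There is one attempt and no reset: what is moved stays moved. The work goes in short steps, Python scripts to look and compute and a tool call to move; the robot and the scene stay as the last step left them, time stands still between calls to the robot, and variables do not carry over. Pictures are saved under pics/ and viewed, about 8 in all and at most 12, crops included, and the job is handed in when it is done.

Besides the shell and the picture viewer there is one more tool, called after "Request:" as name([rows], argument=value, ...), one row to a line, values as JSON. step_arm: Moves the arm, as the interface text tells. Its arguments: {"type":"object","properties":{"commands":{"type":"array","items":{"type":"array"}},"force":{"type":"number"}},"required":["commands"]}

```bash
mkdir -p pics; python3 - <<'E'
from rig import *
import cv2
print(sense())
for n in ("top","side"):
    print(n,camera_model(n)); im=grab_frame(n); cv2.imwrite(f"pics/{n}0.png",im)
E
```

```text
{'clock': 0.0, 'qpos': array([-1.31740112e+00,  3.53692212e-01,  1.63414853e+00, -4.66637662e-06,
        1.15518594e+00, -2.41886755e-03]), 'qvel': array([-0.00054959, -0.00075022,  0.00049026,  0.00086258, -0.00070305,
       -0.00090753]), 'joint_efforts': array([ 2.81466731e-03, -6.05245185e+01, -3.42061794e+01,  2.62409667e-04,
        9.48574743e-03,  2.33510065e-05]), 'eef_pos': array([ 158.07488015, -604.43756499,  403.92781961]), 'tcp_rot': array([-3.14015862e+00,  7.97694907e-07,  2.55815963e-01]), 'contact_force': array([0.44835986, 0.49162346, 0.25483902]), 'wrist_torque': array([ 0.03282859, -0.01405106, -0.02484115]), 'opening': 1.0018505113526517}
top {'fx': 447.0665539036153, 'fy': 447.0665539036153, 'cx': 252.94608356524867, 'cy': 190.24946111247772, 'R': array([[ 6.33662595e-05, -9.99960711e-01, -8.86415966e-03],
       [-9.97740391e-01,  5.32336657e-04, -6.71850284e-02],
       [ 6.71871074e-02,  8.84838740e-03, -9.97701157e-01]]), 't': array([  38.53840292,  567.37145749, 1509.1325783 ])}
side {'fx': 386.7541708964004, 'fy': 386.7541708964004, 'cx': 262.7774472055838, 'cy': 189.48942884528336, 'R': array([[-0.70567679, -0.70822867,  0.02079471],
       [-0.45834148,  0.43391554, -0.77565482],
       [ 0.54031783, -0.55689268, -0.6308147 ]]), 't': array([426.22429028, 255.49495847, 948.19717344])}
```

```bash
python3 -c "
import cv2
i=cv2.imread('pics/top0.png');cv2.imwrite('pics/top0b.png',cv2.resize(i,(800,600)))"
```

```text
(no output)
```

View pics/top0b.png

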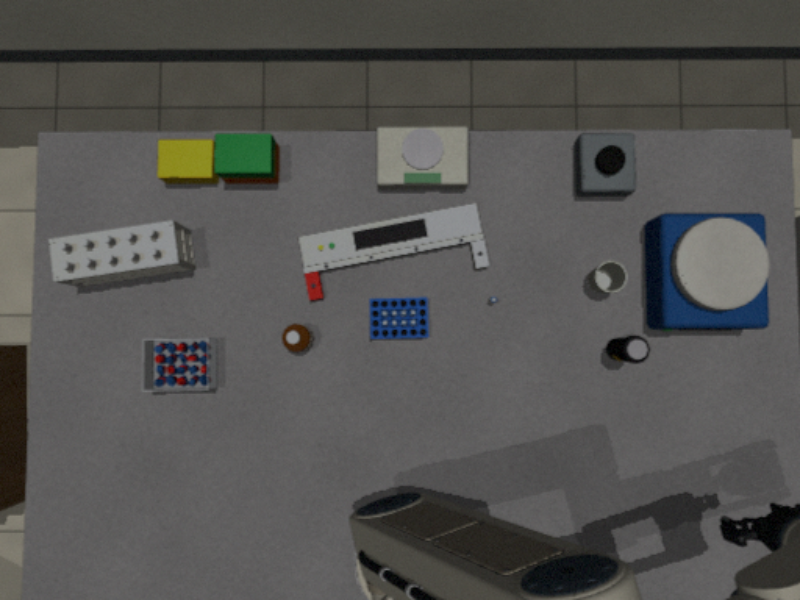

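View pics/side0.png

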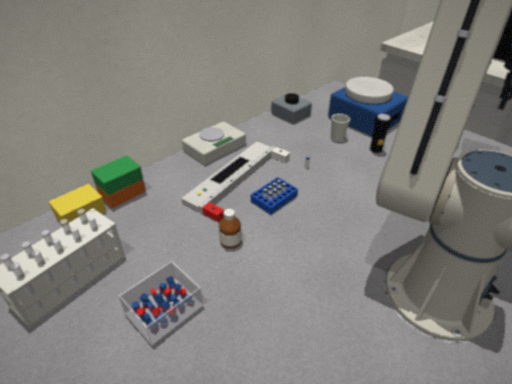

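The top view (800x600) shows the rack at (399,318), turned about 10° from the rail. The red stop is at the left (+y) end (314,286) and the white stop at (480,253). The stray vial is at (492,300) and the bottle at (296,338). The side view agrees.

```bash
cat > h.py <<'E'
import numpy as np, cv2
from rig import *
def ray(n,uv,z,m=None):
    m=m or camera_model(n); uv=np.atleast_2d(uv).astype(float)
    x=(uv-[m['cx'],m['cy']])/[m['fx'],m['fy']]
    if n=="wrist":
        r=np.linalg.norm(x,axis=1,keepdims=True); d=np.c_[np.sin(r)*x/np.maximum(r,1e-9),np.cos(r)]
    else: d=np.c_[x,np.ones(len(x))]
    d=d@m['R']; C=-m['R'].T@m['t']
    return (C+d*((z-C[2])/d[:,2])[:,None])[:,:2]
def blob(mask,uv):
    c=cv2.findContours(mask.astype(np.uint8),0,cv2.CHAIN_APPROX_NONE)[0]
    return min(c,key=lambda k:-cv2.pointPolygonTest(k,uv,True)).reshape(-1,2)
def rect(P):
    (c,s,a)=cv2.minAreaRect(P.astype(np.float32)); 
    if s[0]<s[1]: s=s[::-1]; a+=90      # a = world angle of long side
    return np.round(c,1),np.round(s,1),round((a+90)%180-90,2)
def measure(im):
    b,g,r=[im[...,k].astype(int) for k in range(3)]
    out={}
    hsv=cv2.cvtColor(im,cv2.COLOR_BGR2HSV)
    blue=(hsv[...,0]>100)&(hsv[...,0]<130)&(hsv[...,1]>120)&(b>60)
    red=(r>120)&(g<70)&(b<70)
    return blue,red
E
python3 - <<'E'
from h import *
im=cv2.imread('pics/top0.png'); blue,red=measure(im)
m=camera_model("top"); print("cam",-m['R'].T@m['t'])
k=cv2.morphologyEx(blue.astype(np.uint8),cv2.MORPH_CLOSE,np.ones((5,5)))
print("rack",rect(ray("top",blob(k,(255,204)),30)))
print("red",rect(ray("top",blob(red,(201,183)),30)))
g=cv2.GaussianBlur(im,(0,0),.7).max(2).astype(float)
pts=[]
for u in range(215,298):
    v0=int(round(169-(u-215)*(169-151)/(298-215)))
    col=g[v0-8:v0+12,u]; 
    d=np.diff(col); j=d[4:].argmin()+4
    if 0<j<len(d)-1:
        a,b,c=d[j-1:j+2]; j=j+.5*(a-c)/(a-2*b+c)
    pts.append((u,v0-8+j+.5,d.min()))
pts=np.array(pts); print(np.round(pts[::8],1).tolist())
P=ray("top",pts[:,:2],30)
f=cv2.fitLine(P.astype(np.float32),cv2.DIST_HUBER,0,.01,.01).ravel(); print("rail dir",np.degrees(np.arctan2(f[1],f[0])),f)
for n,uv,z in(("stray",(315,192),46),("bottle",(187,216),110),("white",(308,163),30),("crimper",(408,223),139)): print(n,ray("top",uv,z))
cv2.imwrite('pics/crop0.png',cv2.resize(im[120:230,170:330],(800,550),interpolation=cv2.INTER_NEAREST))
E
```

```text
cam [ 464.69272533   24.88146646 1544.12379744]
rack (array([523.4,  31.3]), array([122.2,  88. ]), -89.86)
red (array([593.1, 218.1]), array([56.8, 26.8]), 9.92)
[[215.0, 170.4, -45.0], [223.0, 169.1, -39.0], [231.0, 167.3, -48.0], [239.0, 166.2, -37.0], [247.0, 164.3, -49.0], [255.0, 162.8, -36.0], [263.0, 161.4, -48.0], [271.0, 159.7, -38.0], [279.0, 158.3, -47.0], [287.0, 156.6, -40.0], [295.0, 155.5, -35.0]]
rail dir -79.13593 [ 1.8847948e-01 -9.8207712e-01  6.5975372e+02  3.3928123e+01]
stray [[ 559.58411696 -169.95137862]]
bottle [[478.61299204 249.09309687]]
white [[ 659.54718279 -149.14196382]]
crimper [[ 456.47474427 -447.25390206]]
```

View pics/crop0.png

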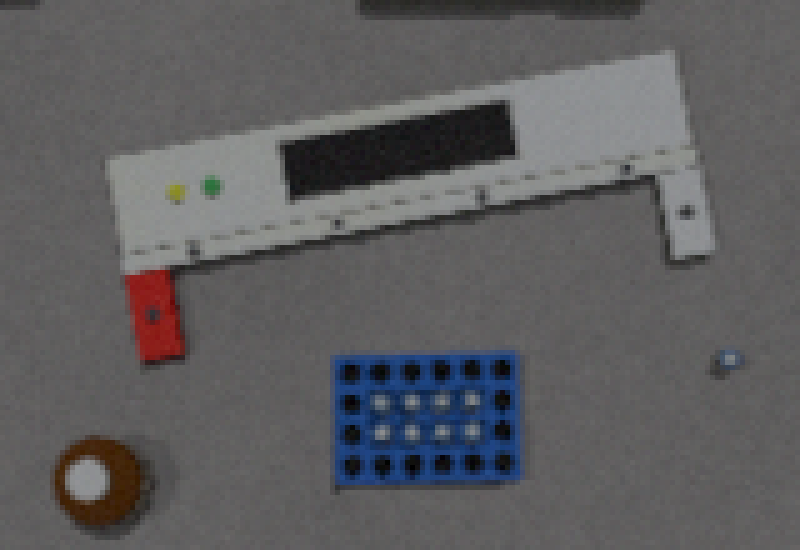

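Request:
step_arm([
  [[0,0,0],0.066,1],
  [[30,-43,0],0,1],
  [[30,-43,0],0,1],
  [[30,-43,0],0,1],
  [[30,-43,0],0,1],
  [[30,-43,0],0,1],
  [[30,-43,0],0,1],
  [[30,-43,0],0,1],
  [[30,-43,0],0,1],
  [[30,-43,0],0,1],
  [[30,-43,0],0,1],
  [[30,-43,0],0,1],
  [[30,-43,0],0,1],
  [[28,-40,0],0,1],
  [[0,0,0],0,1],
])

```text
clock: 1.98
eef_pos: [442.3, 33.8, 403.0]
tcp_rot: [-3.138, -0.002, 0.185]
contact_force: [0.7, -0.7, -0.2]
opening: 1.0
```

```bash
python3 - <<'E'
from h import *
print(camera_model("wrist"))
im=grab_frame("wrist"); cv2.imwrite("pics/w1.png",im)
E
```

```text
{'fx': 297.3186396354542, 'fy': 297.3186396354542, 'cx': 254.8015594571303, 'cy': 193.23796248809666, 'R': array([[ 0.18342239, -0.98302854, -0.0033346 ],
       [-0.93010747, -0.17464394,  0.32310924],
       [-0.31820797, -0.05616394, -0.9463558 ]]), 't': array([-45.75571015, 376.99021268, 522.93831321])}
```

View pics/w1.png

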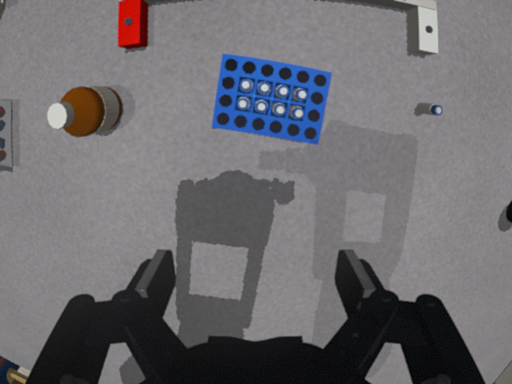

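The wrist view shows the rack centred near (272,98), the red stop at (133,22) and the rail along the top edge. The path is clear.

```bash
cat >> h.py <<'E'
def to_reader(p,yaw=.1896,o=(658.2,42.2)):
    c,s=np.cos(yaw),np.sin(yaw); return np.round((np.atleast_2d(p)-o)@np.array([[c,-s],[s,c]]),1)
E
python3 - <<'E'
from h import *
im=cv2.imread('pics/w1.png'); blue,red=measure(im)
k=cv2.morphologyEx(blue.astype(np.uint8),cv2.MORPH_CLOSE,np.ones((9,9)))
r=rect(ray("wrist",blob(k,(270,98)),30)); print("rack",r,to_reader(r[0]))
P=ray("wrist",blob(red,(133,22)),30); r=rect(P); print("red",r,to_reader(r[0]))
print("stops inner near corners",to_reader(ray("wrist",[(146,47),(420,52),(148,4),(410,6)],30)))
print("tool",to_reader(sense()['eef_pos'][:2]),sense()['eef_pos'],sense()['tcp_rot'])
E
```

```text
rack (array([524.3,  31. ]), array([125.7,  87.1]), -88.57) [[-133.6   14.2]]
red (array([595.1, 216.5]), array([59.7, 29.3]), 9.67) [[-29.1 183.1]]
stops inner near corners [[ -65.3  160. ]
 [ -62.6 -173. ]
 [ -10.5  158.2]
 [  -3.  -160.1]]
tool [[-214.5   31.4]] [441.58584196  32.63583307 402.82614   ] [-3.13882682e+00 -7.42214465e-04  1.84387712e-01]
```

Request:
step_arm([
  [[-22,17,20],-0.004,1],
  [[0,0,50],0,1],
  [[0,0,50],0,1],
  [[0,0,50],0,1],
  [[0,0,40],0,1],
  [[0,0,8],0,1],
  [[0,0,0],0,1],
])

```text
clock: 2.9
eef_pos: [420.6, 5.3, 181.2]
tcp_rot: [-3.141, -0.002, 0.183]
contact_force: [0.2, 0.6, -0.4]
opening: 0.998
```

```bash
python3 - <<'E'
from h import *
s=sense(); print("tool",to_reader(s['eef_pos'][:2]),s['eef_pos'],s['tcp_rot'],s['contact_force'])
cv2.imwrite("pics/s2.png",cv2.resize(grab_frame("side")[120:300,200:440],(800,600)))
E
```

```text
tool [[-240.3    8.5]] [420.62339118   5.26631121 181.19648903] [-3.14092216e+00 -2.39149317e-03  1.82617977e-01] [ 0.2346429   0.6260953  -0.36038965]
```

View pics/s2.png

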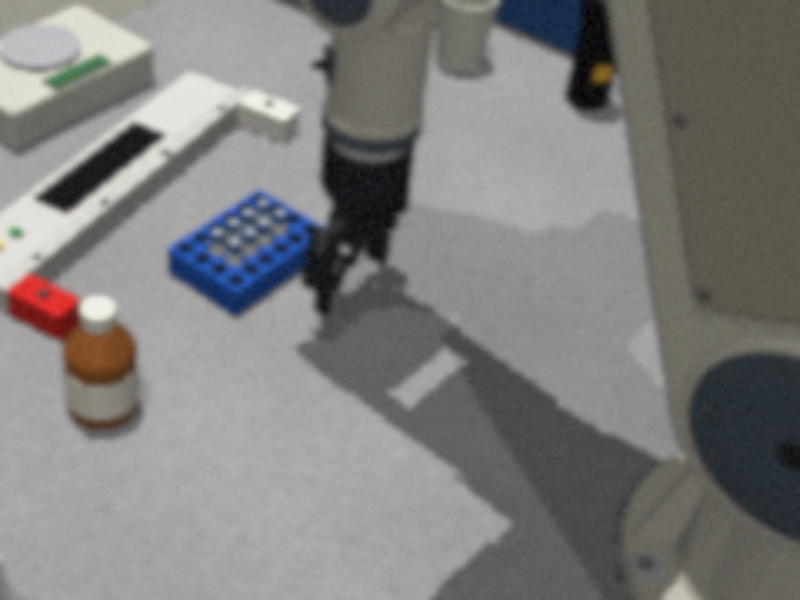

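The side view shows the open fingers behind the rack's near long side with the tips still above the bench, so I'll go lower.

Request:
step_arm([
  [[0,-6,8],-0.007,1],
  [[0,0,4],0,1],
  [[0,0,0],0,1],
])

```text
clock: 3.32
eef_pos: [421.0, 11.6, 171.7]
tcp_rot: [3.141, -0.009, 0.19]
contact_force: [0.5, 0.1, -0.2]
opening: 0.998
```

Request:
step_arm([
  [[0,0,3],0,1],
  [[0,0,0],0,1],
])

```text
clock: 3.58
eef_pos: [421.3, 11.8, 168.9]
tcp_rot: [3.141, -0.01, 0.191]
contact_force: [0.5, 0.7, -0.1]
opening: 1.001
```

Request:
step_arm([
  [[10,0,0],0,1],
  [[10,0,0],0,1],
  [[8,0,0],0,1],
  [[6,0,0],0,1],
  [[6,0,0],0,1],
  [[6,0,0],0,1],
  [[6,0,0],0,1],
  [[6,0,0],0,1],
  [[6,0,0],0,1],
])

```text
clock: 4.7
eef_pos: [487.1, 24.5, 169.1]
tcp_rot: [3.141, -0.006, 0.19]
contact_force: [-3.9, -1.2, 2.5]
opening: 1.001
```

Request:
step_arm([
  [[6,0,0],0,1],
  [[6,0,0],0,1],
  [[6,0,0],0,1],
  [[6,0,0],0,1],
  [[6,0,0],0,1],
  [[0,0,0],0,1],
])

```text
clock: 5.45
eef_pos: [519.1, 30.8, 169.2]
tcp_rot: [3.141, -0.006, 0.191]
contact_force: [-0.2, -0.7, 1.2]
opening: 1.0
```

```bash
cat >> h.py <<'E'
def look(tag,hint):
    s=sense(); print("tool",to_reader(s['eef_pos'][:2]),s['eef_pos'],s['tcp_rot'],s['contact_force'])
    im=grab_frame("top"); cv2.imwrite(f"pics/{tag}.png",im); blue,red=measure(im)
    k=cv2.morphologyEx(blue.astype(np.uint8),cv2.MORPH_CLOSE,np.ones((5,5)))
    r=rect(ray("top",blob(k,hint),30)); print("top rack",r,to_reader(r[0]))
    cam=camera_model("wrist"); w=grab_frame("wrist"); cv2.imwrite(f"pics/{tag}w.png",w)
    blue,red=measure(w); k=cv2.morphologyEx(blue.astype(np.uint8),cv2.MORPH_CLOSE,np.ones((9,9)))
    c=max(cv2.findContours(k,0,1)[0],key=cv2.contourArea).reshape(-1,2)
    r=rect(ray("wrist",c,30,cam)); print("wrist rack",r,to_reader(r[0]))
E
python3 -c "
from h import *
look('t3',(255,198))"
```

```text
tool [[-138.7   15. ]] [519.14516767  30.81440278 169.20206541] [ 3.14144308 -0.00603702  0.19086034] [-0.17955829 -0.71558985  1.24639854]
top rack (array([601.9,  52.2]), array([123.4,  32.1]), -84.83) [[-53.4  20.4]]
wrist rack (array([572.5,  48.1]), array([126.4,  88.2]), -79.06) [[-83.1  21.9]]
```

View pics/t3w.png

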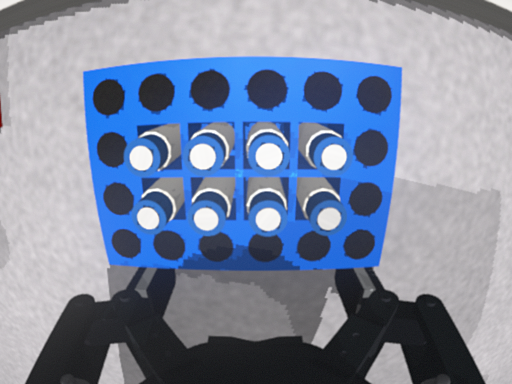

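The wrist view shows the rack square to the fingers (top edge (84,72) to (401,68), near edge at about row 268), with all eight vials standing. Rack yaw is 10.9°, the same as the rail. I'll push on to about 7 mm short of the rail.

Request:
step_arm([
  [[6,0,0],0,1],
  [[6,0,0],0,1],
  [[6,0,0],0,1],
  [[6,0,0],0,1],
  [[6,0,0],0,1],
  [[2,0,0],0,1],
  [[0,0,0],0,1],
])

```text
clock: 6.42
eef_pos: [551.4, 37.1, 169.1]
tcp_rot: [-3.141, -0.003, 0.191]
contact_force: [-3.9, -1.3, 1.7]
opening: 0.999
```

```bash
python3 -c "
from h import *
look('t4',(255,185))"
```

```text
tool [[-105.8   15.1]] [551.40367186  37.10305713 169.13853428] [-3.14144488e+00 -2.97200759e-03  1.90851821e-01] [-3.8633221  -1.33693213  1.71616481]
top rack (array([633.2,  58.4]), array([122.3,  25. ]), -79.21) [[-21.5  20.6]]
wrist rack (array([604.4,  54.3]), array([126.5,  88. ]), -79.08) [[-50.6  22. ]]
```

Request:
step_arm([
  [[-30,0,0],0,1],
  [[0,0,-60],0,1],
  [[0,0,-60],0,1],
  [[0,0,0],-0.175,0.5],
  [[0,0,0],-0.175,0.5],
  [[0,0,0],-0.175,0.5],
  [[0,0,0],-0.175,0.5],
  [[0,0,0],-0.175,0.5],
  [[0,0,0],-0.175,0.5],
  [[0,0,0],-0.175,0.5],
  [[0,0,0],-0.175,0.5],
  [[0,0,0],-0.175,0.5],
  [[0,0,0],0,0.5],
])

```text
clock: 8.15
eef_pos: [526.3, 31.6, 296.9]
tcp_rot: [3.112, 0.004, 1.814]
contact_force: [0.1, 1.0, -0.5]
opening: 0.499
```

```bash
python3 -c "
from h import *
s=sense();print(s['clock'],s['eef_pos'],s['tcp_rot'],s['opening'],to_reader(s['eef_pos'][:2]),s['qpos'])"
```

```text
8.15 [526.25063837  31.60154081 296.93539632] [3.1120599  0.003996   1.81447218] 0.4994029454183765 [[-131.6   14.5]] [ 0.05663007  0.32994007  1.94709786  0.00211351  0.83479523 -0.18850036]
```

Request:
step_arm([
  [[0,0,0],0.053,0.5],
  [[-40,30,0],0,0.5],
  [[-40,30,0],0,0.5],
  [[-20,20,0],0,0.5],
  [[0,0,0],0,0.5],
])

```text
clock: 8.78
eef_pos: [626.5, -54.4, 300.5]
tcp_rot: [3.107, 0.002, 1.737]
contact_force: [0.4, 0.8, -0.5]
opening: 0.501
```

```bash
python3 -c "
from h import *
look('t5',(255,185))
print(sense()['opening'])"
```

```text
tool [[-49.4 -88.9]] [626.47343462 -54.43725386 300.48935913] [3.10656299e+00 2.37429985e-03 1.73731785e+00] [ 0.39856739  0.7946001  -0.48250076]
top rack (array([600.5,  59. ]), array([113.8,  88.9]), -79.38) [[-53.5  27.4]]
wrist rack (array([605.9,  51. ]), array([120. ,  87.3]), -79.15) [[-49.7  18.5]]
0.5002408017949065
```

View pics/t5w.png

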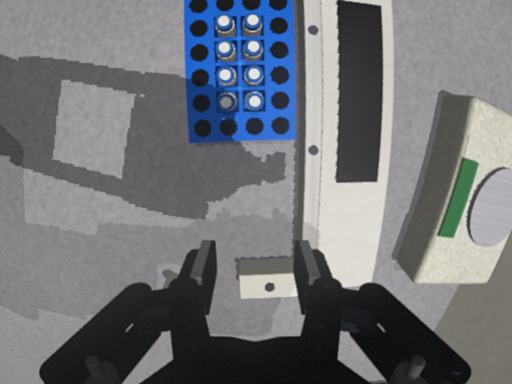

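The wrist view shows the rack's near end at row 140 (columns 190 to 295), a thin gap to the rail at column 300, and the fingers on either side of the end's width. I'll correct for the slight tilt and go down.

Request:
step_arm([
  [[0,-12,0],-0.024,0.5],
  [[0,0,45],0,0.5],
  [[0,0,45],0,0.5],
  [[0,0,22],0,0.5],
  [[0,0,0],0,0.5],
])

```text
clock: 9.5
eef_pos: [610.0, -51.7, 186.6]
tcp_rot: [3.11, 0.002, 1.768]
contact_force: [-0.2, -0.6, 0.1]
opening: 0.498
```

```bash
python3 -c "
from h import *
s=sense();print(s['clock'],s['eef_pos'],s['tcp_rot'],s['opening'],to_reader(s['eef_pos'][:2]),s['contact_force'])"
```

```text
9.5 [609.97739044 -51.69988906 186.60192908] [3.11030343e+00 1.71567085e-03 1.76810032e+00] 0.49835355954365795 [[-65.1 -83.1]] [-0.19619187 -0.55618369  0.07697085]
```

Request:
step_arm([
  [[0,7,4],0.006,0.5],
  [[0,0,3],0,0.5],
  [[0,0,0],0,0.5],
])

```text
clock: 9.88
eef_pos: [617.7, -49.7, 182.5]
tcp_rot: [3.107, 0.002, 1.762]
contact_force: [-1.1, -0.2, -0.5]
opening: 0.501
```

```bash
python3 -c "
from h import *
look('t6',(255,185))"
```

```text
tool [[-57.1 -82.6]] [617.72942716 -49.68880411 182.51177504] [3.10686878e+00 2.47506842e-03 1.76247253e+00] [-1.06689703 -0.2003116  -0.49093309]
top rack (array([600.2,  61. ]), array([109.3,  89.9]), -79.83) [[-53.4  29.4]]
wrist rack (array([608.8,  35.1]), array([87.7, 87.5]), 11.01) [[-49.9   2.3]]
```

View pics/t6w.png

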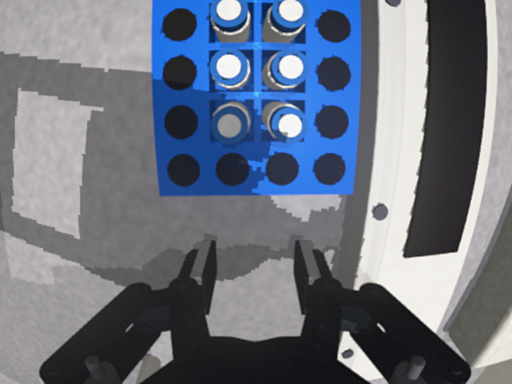

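The wrist view shows the fingers about 25 mm short of the rack's end (end edge at row 195, tips at row 240) and clear of the rail. I'll push along the rail.

Request:
step_arm([
  [[0,0,5],0,0.5],
  [[8,0,0],0,0.5],
  [[8,0,0],0,0.5],
  [[6,0,0],0,0.5],
  [[6,0,0],0,0.5],
  [[6,0,0],0,0.5],
  [[6,0,0],0,0.5],
  [[6,0,0],0,0.5],
  [[6,0,0],0,0.5],
  [[6,0,0],0,0.5],
  [[6,0,0],0,0.5],
  [[0,0,0],0,0.5],
])

```text
clock: 11.48
eef_pos: [605.0, 17.5, 177.5]
tcp_rot: [3.106, 0.003, 1.763]
contact_force: [-0.5, -0.0, 0.2]
opening: 0.502
```

```bash
python3 -c "
from h import *
look('t7',(245,185))"
```

```text
tool [[-56.9 -14.2]] [604.97674676  17.47742261 177.51493613] [3.10598    0.00313537 1.76269829] [-0.50481061 -0.01241967  0.1873748 ]
top rack (array([565.8,  44.9]), array([40.8, 17. ]), 89.97) [[-90.2  20.1]]
wrist rack (array([599. ,  86.3]), array([116.4,  87.6]), -79.05) [[-49.8  54.5]]
```

Request:
step_arm([
  [[6,0,0],0,0.5],
  [[6,0,0],0,0.5],
  [[6,0,0],0,0.5],
  [[6,0,0],0,0.5],
  [[6,0,0],0,0.5],
  [[6,0,0],0,0.5],
  [[3,0,0],0,0.5],
  [[0,0,0],0,0.5],
])

```text
clock: 12.58
eef_pos: [597.3, 57.8, 177.5]
tcp_rot: [3.106, 0.004, 1.763]
contact_force: [0.4, -1.4, 0.6]
opening: 0.498
```

Request:
step_arm([
  [[3,0,0],0,0.5],
  [[2,0,0],0,0.5],
])

```text
clock: 12.82
eef_pos: [596.3, 62.7, 177.5]
tcp_rot: [3.106, 0.004, 1.762]
contact_force: [-0.4, -3.2, 0.3]
opening: 0.505
```

Request:
step_arm([
  [[2,0,0],0,0.5],
  [[1.5,0,0],0,0.5],
])

```text
clock: 13.08
eef_pos: [595.9, 64.3, 177.5]
tcp_rot: [3.106, 0.007, 1.763]
contact_force: [3.0, -16.0, -0.2]
opening: 0.498
```

```bash
python3 -c "
from h import *
look('t8',(230,185))"
```

```text
tool [[-57.   33.4]] [595.88042963  64.25262613 177.54223387] [3.10581874 0.00714914 1.76312425] [  2.98979138 -16.00623938  -0.23444259]
top rack (array([555.,  96.]), array([49.1,  8.9]), -80.55) [[-91.2  72.3]]
wrist rack (array([590.1, 132.5]), array([116.6,  87.6]), -79.09) [[-49.9 101.5]]
```

View pics/t8w.png

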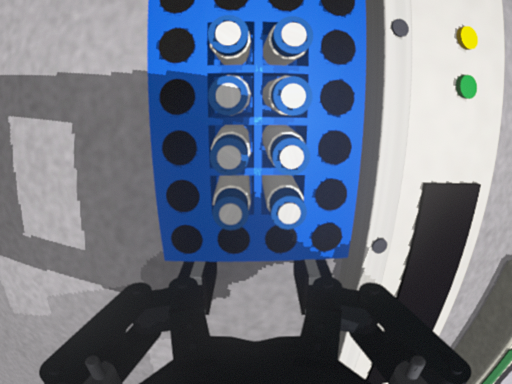

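The wrist view shows all vials standing and the fingers flat on the end at row 260. Force jumped to 16 N at tool y 33, the expected stop position. A gap of about 6 mm to the rail remains. I'll go round to the long side.

Request:
step_arm([
  [[-15,0,0],0,0.5],
  [[-15,0,0],0,0.5],
  [[0,0,-60],0,0.5],
  [[0,0,-60],0,0.5],
  [[0,-25,0],0.175,1],
  [[0,0,0],0.175,1],
  [[0,0,0],0.175,1],
  [[0,0,0],0.175,1],
  [[0,0,0],0.175,1],
  [[0,0,0],0.175,1],
  [[0,0,0],0.175,1],
  [[0,0,0],0.175,1],
  [[0,0,0],0.175,1],
  [[0,0,0],0,1],
])

```text
clock: 14.92
eef_pos: [572.8, 21.0, 300.2]
tcp_rot: [-3.141, -0.035, 0.132]
contact_force: [0.3, 0.2, -0.2]
opening: 1.002
```

```bash
python3 -c "
from h import *
s=sense();print(s['clock'],s['eef_pos'],s['tcp_rot'],s['opening'],to_reader(s['eef_pos'][:2]),s['contact_force'])"
```

```text
14.925 [572.75469033  21.00883741 300.20396619] [-3.14134623 -0.03467976  0.13217269] 1.0016847854251476 [[-87.9  -4.7]] [ 0.2532571   0.19003582 -0.22416632]
```

Request:
step_arm([
  [[0,0,0],-0.058,1],
  [[-20,-40,0],0,1],
  [[-20,-40,0],0,1],
  [[-17,-27,0],0,1],
  [[0,0,0],0,1],
  [[0,0,45],0,1],
  [[0,0,45],0,1],
  [[0,0,25],0,1],
  [[0,0,0],0,1],
])

```text
clock: 16.05
eef_pos: [502.8, 113.9, 181.7]
tcp_rot: [3.139, -0.042, 0.225]
contact_force: [-0.6, -0.9, 0.3]
opening: 1.002
```

```bash
python3 -c "
from h import *
look('t9',(230,185))"
```

```text
tool [[-139.1   99.7]] [502.76423398 113.91956961 181.69290813] [ 3.13914059 -0.04232678  0.22517446] [-0.57875105 -0.86359883  0.25330566]
top rack (array([595.2, 138. ]), array([124.8,  70.1]), -79.21) [[-43.8 106. ]]
wrist rack (array([590.1, 138. ]), array([126.4,  89.4]), -79.2) [[-48.8 106.9]]
```

View pics/t9w.png

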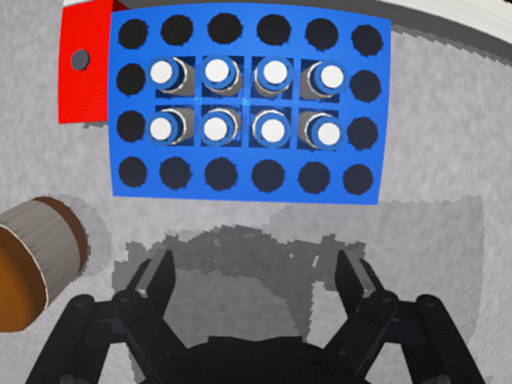

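The wrist view shows the rack's end against the red stop (column 110), vials standing, and the fingers behind the long side clear of the bottle. I'll fix the yaw, go down and push.

Request:
step_arm([
  [[0,-2,6],0.035,1],
  [[0,0,4],0,1],
  [[0,0,0],0,1],
])

```text
clock: 16.52
eef_pos: [504.8, 116.4, 175.7]
tcp_rot: [3.141, -0.05, 0.187]
contact_force: [0.7, 0.5, 0.1]
opening: 0.997
```

Request:
step_arm([
  [[6,0,0],0,1],
  [[6,0,0],0,1],
  [[6,0,0.5],0,1],
  [[4,0,0.5],0,1],
  [[3,0,0],0,1],
  [[0,0,0],0,1],
])

```text
clock: 17.27
eef_pos: [530.9, 121.4, 176.3]
tcp_rot: [3.141, -0.049, 0.188]
contact_force: [0.5, 0.4, 0.1]
opening: 1.003
```

```bash
python3 -c "
from h import *
look('t10',(230,185))"
```

```text
tool [[-110.1  101.8]] [530.87677354 121.4253154  176.32231551] [ 3.14096415 -0.04929067  0.18815655] [0.51107787 0.38445572 0.08342221]
top rack (array([614.5, 141.3]), array([124.2,  40.2]), -79.99) [[-24.2 105.6]]
wrist rack (array([591.6, 138.2]), array([126.4,  88. ]), -79.25) [[-47.3 106.8]]
```

Request:
step_arm([
  [[-2,0,5],0,1],
  [[3,0,0],0,1],
  [[2,0,0],0,1],
  [[2,0,0],0,1],
])

```text
clock: 17.88
eef_pos: [535.1, 122.2, 170.9]
tcp_rot: [3.141, -0.047, 0.188]
contact_force: [-3.8, -0.2, 2.4]
opening: 1.0
```

Request:
step_arm([
  [[2,0,0],0,1],
  [[2,0,0],0,1],
])

```text
clock: 18.12
eef_pos: [537.8, 122.7, 170.7]
tcp_rot: [3.141, -0.042, 0.188]
contact_force: [-12.3, -2.3, 9.1]
opening: 0.997
```

```bash
python3 -c "
from h import *
look('t11',(230,185))"
```

```text
tool [[-103.1  101.7]] [537.82100218 122.68306917 170.74983466] [ 3.14071394 -0.04214356  0.18829174] [-12.28299766  -2.287701     9.13272893]
top rack (array([621.6, 142.4]), array([125.4,  33.8]), -80.28) [[-17.1 105.3]]
wrist rack (array([596.9, 139.2]), array([126.4,  88.1]), -79.21) [[-41.9 106.8]]
```

Request:
step_arm([
  [[2,0,0],0,1],
])

```text
clock: 18.35
eef_pos: [538.4, 122.8, 170.5]
tcp_rot: [3.141, -0.038, 0.188]
contact_force: [-9.2, -1.4, 7.2]
opening: 1.0
```

Request:
step_arm([
  [[2,0,0],0,1],
])

```text
clock: 18.48
eef_pos: [539.0, 122.9, 170.4]
tcp_rot: [3.141, -0.034, 0.189]
contact_force: [-9.1, -2.0, 6.6]
opening: 0.999
```

```bash
python3 -c "
from h import *
look('t12',(230,185))"
```

```text
tool [[-101.8  101.8]] [539.00617337 122.94421827 170.35820944] [ 3.14051743 -0.0340269   0.18857449] [-9.14158675 -1.98687576  6.61662072]
top rack (array([621.5, 142.7]), array([124.8,  33.8]), -80.28) [[-17.1 105.6]]
wrist rack (array([596.9, 139.2]), array([126.5,  88.1]), -79.17) [[-41.9 106.8]]
```

View pics/t12w.png

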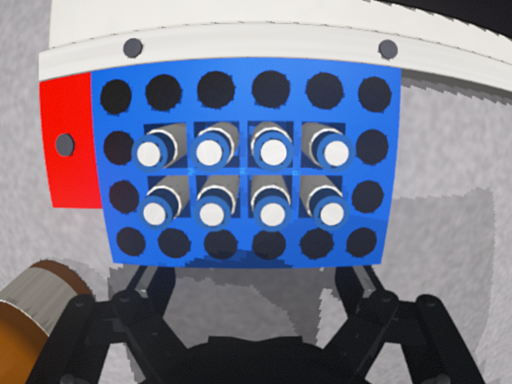

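The wrist view shows the rack flush along the rail (edge about row 70) and against the red stop (column 95), vials upright. The last 4 mm of commanded push didn't move it. I'll retreat.

Request:
step_arm([
  [[-6,0,0],0,1],
  [[-15,0,0],0,1],
  [[-20,0,0],0,1],
  [[-10,0,-50],0,1],
  [[0,0,-60],0,1],
  [[-40,0,-40],0,1],
  [[-40,0,-40],0,1],
  [[0,0,0],0,1],
])

```text
clock: 19.58
eef_pos: [397.8, 96.1, 360.2]
tcp_rot: [3.141, -0.043, 0.188]
contact_force: [1.5, -0.4, -0.8]
opening: 0.997
```

```bash
python3 - <<'E'
from h import *
look('t13',(220,180))
w=cv2.imread('pics/t13w.png'); blue,red=measure(w)
r=rect(ray("wrist",blob(red,tuple(map(float,np.argwhere(red).mean(0)[::-1]))),30)); print("red",r,to_reader(r[0]))
cv2.imwrite("pics/t13c.png",cv2.resize(w[0:200,60:400],(800,470)))
E
```

```text
tool [[-245.6  102.1]] [397.75138731  96.14999292 360.18514545] [ 3.1408859  -0.04257607  0.18830148] [ 1.50765771 -0.42572747 -0.76253242]
top rack (array([594.1, 137.3]), array([126. ,  87.9]), -79.12) [[-45.  105.5]]
wrist rack (array([573. , 134.9]), array([126.6,  49.1]), -79.58) [[-66.2 107.1]]
red (array([576.4, 214.5]), array([28.4, 19.9]), -78.69) [[-47.9 184.6]]
```

View pics/t13c.png

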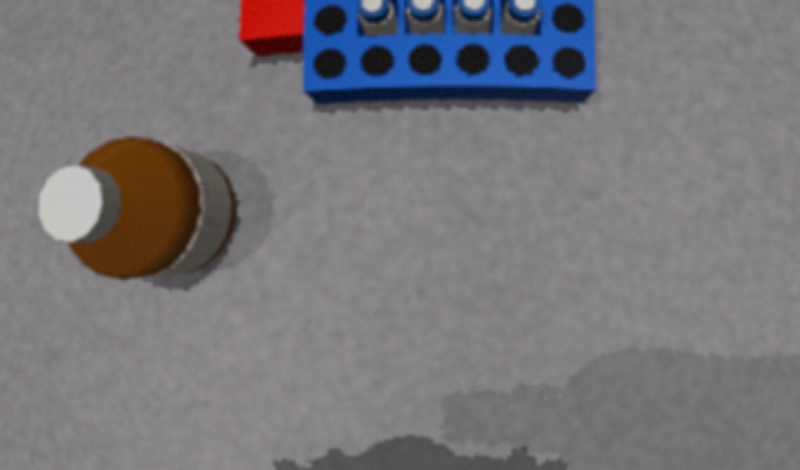

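The crop shows the hand clear of the rack, the red stop touching the rack's end and the bottle undisturbed. The close-up t12w shows the rack-rail and rack-stop seams at sub-mm resolution, so I'll measure both there, and check for moved objects in the top view.

```bash
python3 - <<'E'
from h import *
w=cv2.imread('pics/t12w.png'); blue,red=measure(w)
hsv=cv2.cvtColor(w,cv2.COLOR_BGR2HSV)
print("rail seam columns (v,hue,sat,val):")
for u in (130,250,370):
    vb=np.argmax(blue[50:,u])+50
    print(u,vb,[tuple(int(x) for x in hsv[v,u]) for v in range(vb-8,vb+2)])
for v in (90,140,190):
    ur=np.nonzero(red[v])[0].max(); ub=np.argmax(blue[v,80:])+80
    print("stop seam row",v,ur,ub,[tuple(int(x) for x in hsv[v,u]) for u in range(ur,ub+1)])
print("rack px length",np.nonzero(blue[100])[0].ptp() if hasattr(np.ndarray,'ptp') else np.ptp(np.nonzero(blue[100])[0]))
a=cv2.imread('pics/top0.png').astype(int); b=cv2.imread('pics/t13.png').astype(int)
d=np.abs(a-b).max(2)
for n,(u,v),s in(("stray",(315,192),6),("bottle",(190,216),14),("beaker",(390,177),14),("crimper",(402,223),14),("tub",(115,233),24)): print(n,np.percentile(d[v-s:v+s,u-s:u+s],[50,95,100]))
E
```

```text
rail seam columns (v,hue,sat,val):
130 66 [(17, 12, 189), (17, 8, 238), (20, 6, 239), (20, 6, 236), (15, 7, 235), (23, 10, 228), (20, 12, 196), (113, 86, 183), (109, 200, 226), (107, 224, 232)]
250 58 [(20, 7, 233), (20, 7, 235), (24, 5, 235), (20, 6, 236), (20, 7, 234), (20, 10, 230), (15, 8, 200), (112, 90, 199), (109, 176, 239), (107, 191, 243)]
370 64 [(10, 3, 227), (20, 3, 228), (23, 4, 231), (23, 4, 231), (15, 4, 232), (20, 7, 231), (16, 13, 220), (124, 11, 187), (112, 125, 208), (109, 194, 231)]
stop seam row 90 89 91 [(1, 248, 242), (170, 200, 216), (128, 138, 202)]
stop seam row 140 92 94 [(0, 233, 242), (169, 192, 205), (123, 134, 203)]
stop seam row 190 98 100 [(177, 222, 237), (162, 162, 183), (117, 150, 223)]Traceback (most recent call last):
  File "<stdin>", line 11, in <module>
AttributeError: `ptp` was removed from the ndarray class in NumPy 2.0. Use np.ptp(arr, ...) instead.
```

Both seams are a direct blend of one colour into the next with no gap pixel (about 0.4 mm/px), so the rack touches both. I'll check the other objects quickly and then hand in.

```bash
python3 - <<'E'
from h import *
a=cv2.imread('pics/top0.png'); b=cv2.imread('pics/t13.png')
for n,(u,v),s in(("stray",(315,192),8),("bottle",(190,216),16),("beaker",(390,177),16),("crimper",(402,223),18),("tub",(115,233),30)):
    f=lambda i:cv2.cvtColor(i[v-s:v+s,u-s:u+s],cv2.COLOR_BGR2GRAY).astype(np.float32)
    print(n,cv2.phaseCorrelate(f(a),f(b)))
s=sense(); print(s['clock'],s['contact_force']); print(sign_off())
E
```

```text
stray ((-0.16403448670008025, -0.06133050556072028), 0.8469648128375411)
bottle ((-0.02692564036089351, 0.07440983209518315), 0.9609919604845345)
beaker ((0.00875448563212089, 0.010850367552572848), 1.0076998071745038)
crimper ((0.022371542073720718, 0.08175272946798984), 1.0329897823157135)
tub ((0.03520628722685615, -0.022521416293816543), 0.960918869972229)
19.675 [ 0.47992873  0.21525694 -0.1337775 ]
the job is handed in; nothing more can be done
None
```

The rack is docked against the rail and the red stop, and the job was handed in at 19.7 s of the 54 s allowed. I pushed it square to the rail, then along it to the red stop, then in against the rail, and took the hand away.

**Seating:** In the close wrist picture, taken with the fingers still on the rack, neither the rail seam nor the red-stop seam shows a gap (about 0.4 mm per pixel). The last 4 mm of commanded push did not move the rack.

**Squareness:** The rack's long side lies at -79.1° to -79.2°, against -79.1° for the rail.

**Vials and other objects:** All eight vials stood upright in that close picture. After the retreat only the front row was in view, and it was standing. The stray vial, bottle, beaker, crimper and tub shifted less than 0.2 pixel (under 1 mm) in the top view.

**Disagreements:** The cameras differ by about 3 mm on the rack's distance from the rail: -41.9 mm from the wrist, -45.0 mm from the top, with -43.5 mm ideal. Along the rail they gave 106.8 and 105.5 mm, with 107 mm ideal. Both lie inside the allowed bands, and I trusted the seams and contact forces over either. The hand tilted by up to 0.05 rad during the moves, which I allowed for.

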